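Release the battery pack of the lamp supply and put it on charge

TASK

The battery pack of the microscope's lamp supply is flat and sits locked flush in its bay. Take the long square-handled flat-blade driver from the tool rack, push its blade through the slot in the sloping front panel to press the hidden latch tab until the pack pops up, and stand the driver back in its hole in the rack. Then lift the pack out and lower it, without dropping it, upright and fully down into the well of the charger; leave the other tools and things on the bench alone.

Things in the scene. Friction and masses are not known exactly. Their poses are not given: they have to be found in the camera images.
- supply: lamp supply: fixed grey console case with black ends, 200 long (x) x 133 wide (y) x 93 high. Origin: centre of underside; x from its low front to its back. The front panel rises from z = 30 at x = -100 to z = 93 at x = -10 (35 degrees from level) and carries a knob, a switch and the slot. The flat top behind it (z = 93) has the mouth of the battery bay, 80 x 56, centred at x = +48, y = 0
- release_slot (a point): centre of the release slot, on the outer surface of the sloping panel; axes as the supply's. The slot is 14 mm high (up the slope), 30 mm wide (along the supply's y), in a 4 mm panel, with a thin black bezel. Press square to the panel: the rod leans 35 degrees from vertical and goes forward (supply's +x) and down
- latch_tab (a point): point on the hidden latch tab, 45 mm from the slot centre straight in along the square-to-panel line (at rest); the tab is a steel plate 20 mm wide (y) and about 30 mm long, springy; moves with the latch
- release_latch (a joint): turn of the hidden latch (rad): 0 at rest, stop at 0.36. Pushing the tab 5 to 7 mm in along the slot line turns it about 0.13 to 0.2 and frees the pack; 10 mm in (about 0.28) is a safe push, 12.5 mm is the stop. It takes 4 to 8 N and springs back to 0 when let go
- battery_pack: battery pack, black block with grey top, 76 (x) x 52 (y) x 62 high, 0.22 kg. Origin: centre of underside. Locked, its underside is at x = 48, z = 31 of the supply, its top flush with the case. Freed, a spring plate lifts it 28 mm and holds it there, so that its sides (52 mm apart along y) can be gripped above the case top; 65 mm more lift clears the bay
- charger: fixed black charger, 120 (x) x 96 (y) x 34 high, with a rectangular well open at the top. Origin: centre of its underside
- charger_well (a point): centre of the floor of the charger's well, 16 mm above the bench. The well is 84 (x) x 60 (y), 18 deep; axes as the charger's. The pack goes in with its long side along the charger's x, either way round
- tool_rack: fixed wooden tool rack 176 (x) x 80 (y) at the feet, 62 (y) at the top; top board at z = 90 to 100 with three 16 mm holes in a row along its x, 55 mm apart. Origin: centre of its underside; the tools hang upright in it, each by its collar. Take the driver across the rack (fingers closing along the rack's y)
- rack_hole0 (a point): centre of the upper mouth of the rack hole at x = -55 of the rack, z = 100
- rack_hole1 (a point): centre of the upper mouth of the middle rack hole, z = 100
- rack_hole2 (a point): centre of the upper mouth of the rack hole at x = +55 of the rack, z = 100
- release_driver: flat-blade driver, 193 mm long, 0.09 kg, the tallest tool in the rack; hangs upright in one of the holes by its black collar (32 mm across). Origin: centre of the collar's underside, at the rack's top; z up the handle. Pale wooden handle, 24 mm square, flats facing its x and y, from z = 9 to 92; steel shaft, 8 mm across, down to the blade tip at z = -95
- driver_tip (a point): end of the driver's blade, 95 mm below the underside of the collar
- pin_punch: bystander: pin punch, thin round dark steel body, standing 64 mm above the rack in another hole
- stub_driver: bystander: stubby driver with a round bulbous wooden handle, standing 44 mm above the rack in the third hole
- loupe: bystander: small black folding loupe, 34 x 34 x 15, on the bench near the front of the supply
- objective: bystander: microscope objective, 40 mm across, 36 high, on the bench between supply and charger

How it is judged:
By the outcome, as a careful person would: the job done as asked, in the order asked, and still so for the second after the job is handed in, with the robot touching nothing.
It also fails if it takes over 61 s, if anything falls off the work surface, if the arm or the gripper's body presses on something with over 40 N, if the wrist force passes 120 N, or if a joint passes its speed limit or range.

ROBOT

A 6-joint arm with a two-finger parallel gripper is mounted at the origin on a cart in front of the work surface, level with it; the furniture and walls round the work are solid. World frame = base frame: x ahead of the robot, y to its left, z up, the work surface at z = 0. Lengths are in mm, angles in rad, forces in N, time in s.
With the tool pointing down it reaches from about 300 to 775 mm from the base axis. Payload 14.6 kg.
Tool frame: the origin (TCP) lies midway between the tips of the shut fingers; the grasp point (between the pads) lies behind it (manip.grip_depth is the z of the grasp point in the tool frame, in mm); z points along the fingers, y is the line along which they close (so a half turn about z gives the same grasp; the last joint's range is limited). The gripper opens to 94 mm and grips with 3 to 60 N. Pads are 16 mm wide; open, the fingers measure 119 mm over their backs; the gripper's body (75 mm by 177 mm) begins 78 mm behind the grasp point.
Start: joints at [-1.273, 0.3, 1.521, -0, 1.321, -0.067], TCP at [196.212, -513.8, 205.446] pointing down, gripper open.
Joint ranges: [-3.03, 3.03], [-0.79, 2.21], [0.23, 2.52], [-1.04, 4.18], [0, 3.07], [-2.55, 2.55]. Speed limits (rad/s): [2.22, 2.22, 2.57, 3.14, 3.14, 3.14].

INTERFACE

Orientations are given as [roll, pitch, yaw] about the fixed x, y, z axes, in that order (R = Rz(yaw) Ry(pitch) Rx(roll)).
In Python, from cell import manip gives the robot as it stands.
- The arm moves only by the tool drive_effector, called after ">>>" as name(argument=value, ...), one argument or row to a line, values as JSON. Schema: {"type":"object","properties":{"segments":{"type":"array","items":{"type":"object","properties":{"x":{"type":"number"},"y":{"type":"number"},"z":{"type":"number"},"ax":{"type":"number"},"ay":{"type":"number"},"az":{"type":"number"}},"additionalProperties":false},"minItems":1,"maxItems":5},"aperture":{"type":"number"},"force":{"type":"number"},"only":{"type":"string"},"quiet":{"type":"boolean"},"lines":{"type":"string"}},"required":["segments"],"additionalProperties":false}. segments is a list of rows, 1 to 5 of them, each an object with the fields x, y, z (the shift in mm), ax, ay, az (a rotation vector in rad); a field left out counts as zero; each row is the pose to reach, as a shift and turn from the pose commanded when the call began, along the tool's axes at that moment; what a row does not reach only later rows make up. A row lasts 1/10 s, in which the tool goes at most 50 mm and 0.15 rad, less where a joint would pass 70% of its speed; a pose out of reach is approached as far as the arm can. aperture is the finger opening in mm, set as the call begins (left out keeps the last). The fingers move at their own pace and stop on an object; force is the grip in N (left out, the last holds). Time passes only in rows, so rows that do not move let the fingers close. The tool returns the time, the measured TCP pose, the force, the opening and the grip force at its end. only (a regular expression) keeps the lines of the reply that match it, lines (a string "A,B") keeps lines A to B, and quiet returns only ok. Input that does not fit is refused with a message, and nothing moves.
- manip.read_state(): the state, without advancing time (a new reading comes with each control period).
- manip.camera(name): name is "side" or "top"; returns (picture, depth): 480x640x3 uint8, red, green, blue; 480x640 float32, mm along the optical axis (not along the pixel's ray), 0 where there is no reading.
- manip.camera_info(name): a dict with "K" (3x3 intrinsics, pixels), "rvec" (rotation vector, rad) and "tvec" (3), from world to camera coordinates, as OpenCV has them. Camera axes: x right, y down, z forward; pixel columns grow to the right and rows downward; lengths in mm; the calibration is good to about 2 mm. A picture is of the moment at which its call begins. camera_info takes no time and is no camera call.
- manip.sign_off(): hands the job in; it is judged then, once.
The state is a dict: "clock": time; "joints": joint angles; "qd": joint speeds; "effort": joint torques, N m; "eef_pos": TCP position; "eef_rot": TCP orientation; "wrist_force": force on the tool from outside, world axes, zero at the start; "moment": the same for the moment, N m; "finger_gap": finger opening in mm; "finger_force": force on a finger pad.
Only numpy, scipy, OpenCV 4.12 (cv2) and the standard library are available. Lean on these libraries where they do the work, as an engineer would, in place of code of your own. Each camera call takes 0.05 s, during which the arm holds its last target. There are 200 camera calls.

## Working session

There is one attempt and no reset: what is moved stays moved. The work goes in short steps, Python scripts to look and compute and a tool call to move; the robot and the scene stay as the last step left them, time stands still between calls to the robot, and variables do not carry over. Pictures are saved under pics/ and viewed, at most 10 in all, crops included, and the job is handed in when it is done.

```bash
ls; mkdir -p pics
```

Run:
```python
from cell import manip
import cv2,numpy as np
for n in("side","top"):
    p,d=manip.camera(n);cv2.imwrite(f"pics/{n}0.png",p[:,:,::-1]);np.save(f"pics/{n}0.npy",d)
    i=manip.camera_info(n);print(n,i["K"],i["rvec"],i["tvec"])
print(manip.grip_depth,manip.read_state())
```

```text
cell.py
pics
side [[525.81277485   0.         318.19513083]
 [  0.         525.81277485 242.8783407 ]
 [  0.           0.           1.        ]] [ 2.31341788 -0.14606319  0.05486838] [-528.82809459  132.35230457 1019.62134215]
top [[491.82223846   0.         319.5075658 ]
 [  0.         491.82223846 232.86633234]
 [  0.           0.           1.        ]] [ 2.14771728 -2.17483258  0.14215843] [   3.76056628  534.05178774 1258.52397697]
-18.8 {'clock': 0.1, 'joints': array([-1.27258207e+00,  3.00418266e-01,  1.52148356e+00, -2.53702037e-05,
        1.32071978e+00, -6.66192212e-02]), 'qd': array([ 1.41963579e-03, -4.45304041e-03, -1.68457189e-03,  4.29505555e-04,
        1.55095163e-03,  6.33438225e-05]), 'effort': array([-1.56910619e-04, -5.32649410e+01, -3.53287518e+01,  7.08927051e-02,
        2.35360838e-02, -5.02809553e-05]), 'eef_pos': array([ 196.15084372, -513.59040512,  204.95657046]), 'eef_rot': array([-3.14056435e+00, -4.39769782e-05,  3.64839750e-01]), 'wrist_force': array([0.01708383, 0.06142474, 0.0694222 ]), 'moment': array([ 0.01501576, -0.0335019 ,  0.0406296 ]), 'finger_force': 0.0, 'finger_gap': 94.10150471266759}
```

View pics/side0.png

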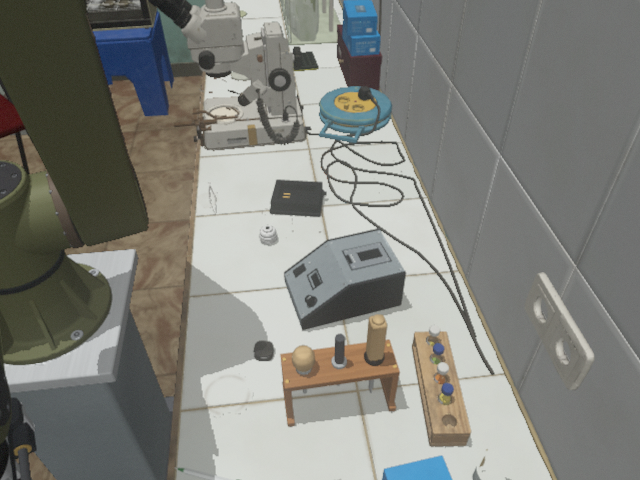

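View pics/top0.png

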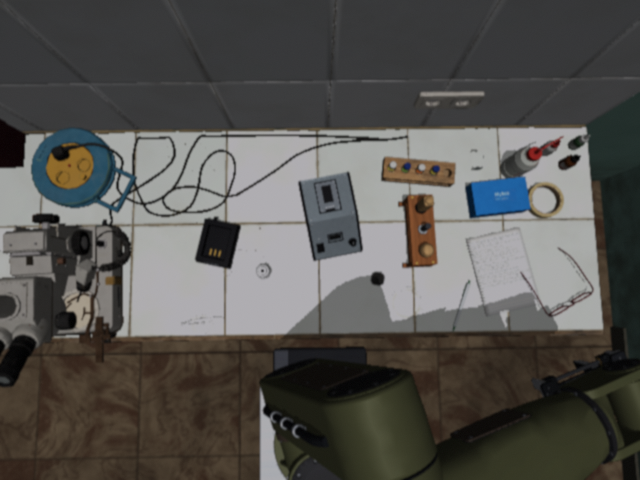

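The side view shows the driver at (377,340), the tallest tool, at the rack's wall-side end. The supply is at (345,280), the charger at (298,198), the objective at (268,235) and the loupe at (263,350). In the top view the rack is at (421,230), the supply at (330,215) and the charger at (217,243). I'll enlarge both.

Run:
```python
import cv2
for n,(x,y) in(("side",(250,170)),("top",(190,150))):
    w,h=(200,150) if n=="side" else (264,132)
    if n=="side": y=225;x=240
    im=cv2.imread(f"pics/{n}0.png")[y:y+h,x:x+w]
    s=4 if n=="side" else 3
    cv2.imwrite(f"pics/{n}0c.png",cv2.resize(im,None,fx=s,fy=s,interpolation=cv2.INTER_CUBIC))
```

```text
(no output)
```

View pics/side0c.png

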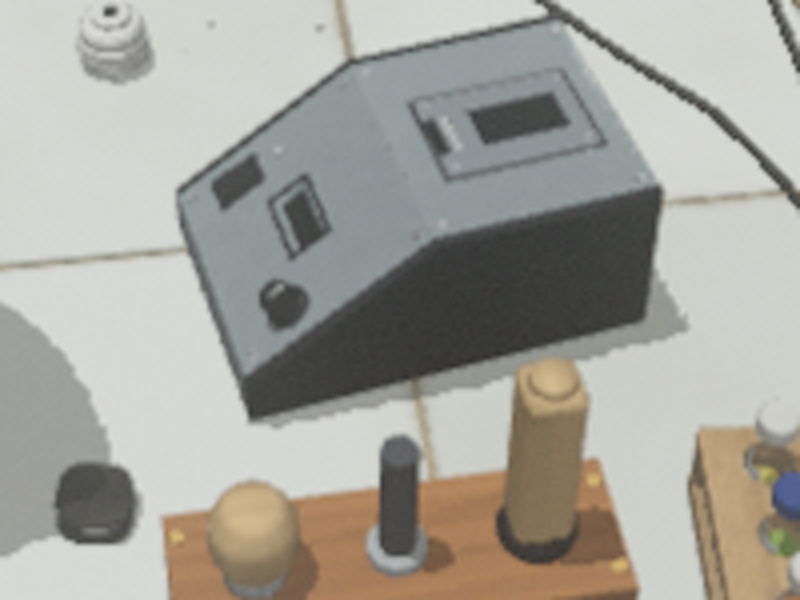

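View pics/top0c.png

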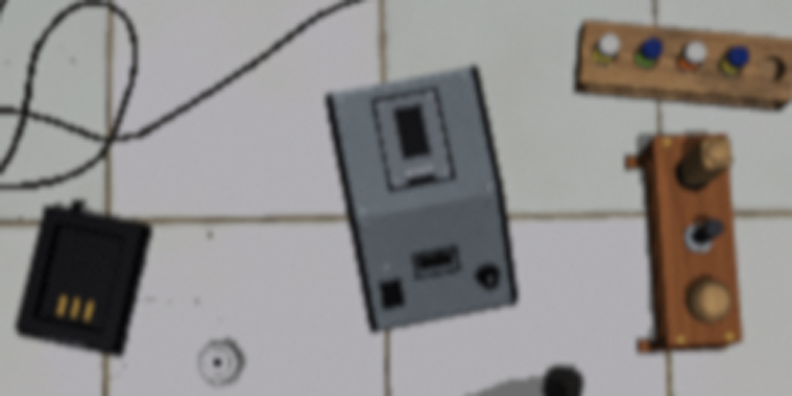

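Crops: in the side view the driver collar is at (537,530), the punch collar at (398,548) and the slot at (303,217). In the top view the slot is at (436,261), the driver top at (714,152), and the charger corners run from (47,205) to (122,353). Next I'll fit poses from both views.

Create vis.py:
```python
import numpy as np,cv2
from scipy.optimize import least_squares
from cell import manip
I={n:manip.camera_info(n) for n in("side","top")}
def proj(n,P):
    i=I[n];return cv2.projectPoints(np.asarray(P,float).reshape(-1,3),np.array(i["rvec"]),np.array(i["tvec"]),i["K"],None)[0].reshape(-1,2)
def tri(s,t):
    r=least_squares(lambda p:np.r_[proj("side",p)[0]-s,proj("top",p)[0]-t],[500,0,50]);return r.x.round(1),r.fun.round(1)
def plane(n,uv,z):
    i=I[n];R=cv2.Rodrigues(np.array(i["rvec"]))[0];c=-R.T@np.array(i["tvec"]).ravel();d=R.T@np.linalg.inv(i["K"])@[*uv,1]
    return c+d*(z-c[2])/d[2]
def place(p,m):
    c,s=np.cos(p[3]),np.sin(p[3]);m=np.asarray(m,float);return m@np.array([[c,-s,0],[s,c,0],[0,0,1]]).T+p[:3]
def fit(obs,p0,freez=True):
    "obs: list of (cam, model point, pixel)"
    f=lambda p:np.concatenate([proj(c,place(p,[m]))[0]-u for c,m,u in obs])
    r=least_squares(f,p0,loss="soft_l1");return r.x.round(3),f(r.x).reshape(-1,2).round(1).tolist()
S=lambda x,y:np.array([x/4+240,y/4+225])
T=lambda x,y:np.array([x/3+190,y/3+150])
```

Run:
```python
from vis import *
print("slot",tri(S(303,217),T(436,261)))
print("drv top",tri(S(553,375),T(714,152)));print("punch top",tri(S(400,450),T(710,228)))
print("stubcentre",tri(S(255,530),T(709,299)))
o=[("side",(-100,66.5,30),S(180,192)),("side",(-100,-66.5,30),S(247,375)),("side",(-10,66.5,93),S(352,62)),("side",(-10,-66.5,93),S(438,238)),("side",(100,66.5,93),S(560,17)),("side",(100,-66.5,93),S(660,187)),
("side",(10,28,93),S(412,102)),("side",(88,28,93),S(562,70)),("side",(88,-28,93),S(606,143)),("side",(10,-28,93),S(450,180)),
("top",(100,66.5,93),T(328,95)),("top",(100,-66.5,93),T(475,67)),("top",(88,28,93),T(373,97)),("top",(88,-28,93),T(434,88)),("top",(8,-28,93),T(453,181)),("top",(8,28,93),T(391,190)),("top",(-100,66.5,30),T(374,330)),("top",(-100,-66.5,30),T(516,302))]
for q in(fit(o,[600,0,0,0]),): print("supply",q)
zt=100
o=[("side",(-88,31,zt),S(165,518)),("side",(88,31,zt),S(600,460)),("side",(88,-31,zt),S(637,588)),("top",(88,31,zt),T(650,138)),("top",(88,-31,zt),T(730,134)),("top",(-88,-31,zt),T(742,341)),("top",(-88,31,zt),T(660,348)),
("side",(55,0,104),S(538,528)),("side",(0,0,103),S(398,549))]
print("rack",fit(o,[500,-200,0,0]))
o=[("top",(60,48,34),T(47,205)),("top",(60,-48,34),T(151,225)),("top",(-60,-48,34),T(122,353)),("top",(-60,48,34),T(18,333))]
C=[("side",(60,48,34),np.array([323,182])),("side",(60,-48,34),np.array([321,213])),("side",(-60,-48,34),np.array([271,211])),("side",(-60,48,34),np.array([278,182]))]
print("charger",fit(o+C,[500,300,0,0]))
d=np.load("pics/top0.npy");ds=np.load("pics/side0.npy")
```

```text
slot (array([521.9, -43. ,  63.4]), array([-0.8,  0.1, -0. , -1.1]))
drv top (array([ 588.5, -254.1,  194.5]), array([-0.6,  0.1,  0. , -1. ]))
punch top (array([ 533.5, -255.9,  162.3]), array([-0.6,  0.1, -0. , -0.9]))
stubcentre (array([ 479.3, -260.4,  128.8]), array([-0.3,  0.1, -0. , -0.5]))
supply (array([ 5.74553e+02, -3.19920e+01,  5.94000e-01,  1.76000e-01]), [[-1.9, -1.0], [-0.5, 3.4], [-1.9, -1.0], [-0.5, 3.2], [-1.4, -0.9], [1.1, 2.5], [-0.7, -0.1], [-0.2, -0.5], [0.1, 0.7], [-0.2, 0.5], [-1.6, -1.3], [0.9, -1.5], [-0.8, -0.2], [0.6, -1.2], [0.3, -1.7], [-0.8, -0.6], [-2.0, -0.5], [0.5, -0.7]])
rack (array([ 5.33712e+02, -2.57618e+02, -2.81000e-01,  2.80000e-02]), [[-1.3, -0.4], [-0.5, -0.1], [0.5, 0.8], [0.5, -1.7], [-1.7, -1.3], [-0.8, -0.5], [1.6, -1.8], [-0.6, 0.2], [-0.6, -0.0]])
charger (array([ 5.14987e+02,  2.65439e+02, -1.52270e+01, -2.00000e-01]), [[-0.5, -1.8], [0.2, -1.8], [0.5, -0.1], [-0.5, -0.2], [0.5, 5.1], [-0.3, -0.8], [-2.2, -1.0], [-3.5, 3.1]])
```

Add to vis.py:
```python
from scipy.spatial.transform import Rotation as Ro
def tool(yaw,tilt=0):
    "tool z leaning 'tilt' forward from down, in the frame turned by yaw; tool y along -y of that frame"
    return Ro.from_euler("z",yaw)*Ro.from_euler("y",-tilt)*Ro.from_euler("x",np.pi)
def delta(pos,R):
    s=manip.read_state();A=Ro.from_euler("xyz",s["eef_rot"])
    return A.inv().apply(np.asarray(pos)-s["eef_pos"]).round(1),(A.inv()*R).as_rotvec().round(3)
```

Run:
```python
from vis import *
t=tool(.176,np.radians(35));print(t.as_matrix().round(2),tool(.365).as_euler("xyz"))
print(delta([588.6,-255.5,240],tool(.028)))
w=57
def f(p,full=False):
    e=[]
    for c,m,u in o: e.append(proj(c,place([p[0],p[1],0,p[2]],[(m[0],m[1]*(p[3] if abs(m[1])==66.5 else 1),m[2])]))[0]-u)
    return np.concatenate(e)
o=[("side",(-100,66.5,30),S(180,192)),("side",(-100,-66.5,30),S(247,375)),("side",(-10,66.5,93),S(352,62)),("side",(-10,-66.5,93),S(438,238)),("side",(100,66.5,93),S(560,17)),("side",(100,-66.5,93),S(660,187)),
("side",(10,28,93),S(412,102)),("side",(88,28,93),S(562,70)),("side",(88,-28,93),S(606,143)),("side",(10,-28,93),S(450,180)),("side",(-55,0,61.5),S(303,217)),("top",(-55,0,61.5),T(436,261)),
("top",(88,28,93),T(373,97)),("top",(88,-28,93),T(434,88)),("top",(8,-28,93),T(453,181)),("top",(8,28,93),T(391,190))]
r=least_squares(f,[574,-32,.17,1]);print(r.x.round(3),r.fun.reshape(-1,2).round(1).tolist())
```

```text
[[ 0.81  0.18  0.56]
 [ 0.14 -0.98  0.1 ]
 [ 0.57  0.   -0.82]] [3.14159265 0.         0.365     ]
(array([ 458.7, -101.1,  -34.9]), array([-0.001,  0.   ,  0.337]))
[ 5.75489e+02 -3.10270e+01  1.76000e-01  9.18000e-01] [[-0.8, 0.7], [-0.9, 0.9], [-0.6, 0.7], [-1.1, 0.8], [-0.0, 0.7], [0.2, 0.2], [-0.3, -0.3], [0.1, -0.6], [0.5, 0.5], [0.2, 0.3], [-1.2, -0.1], [-1.0, -0.8], [-1.2, -0.5], [0.2, -1.5], [-0.1, -2.0], [-1.2, -0.9]]
```

>>> drive_effector(
  segments=[
    {"x":40,"y":-9,"z":-35,"az":0.1},
    {"x":85,"y":-19,"z":-35,"az":0.2},
    {"x":130,"y":-29,"z":-35,"az":0.337},
    {"x":175,"y":-39,"z":-35,"az":0.337},
    {"x":220,"y":-49,"z":-35,"az":0.337},
  ],
  aperture=94,
)

```text
clock: 0.6
eef_pos: [385.6, -388.2, 240.3]
eef_rot: [-3.141, 0.0, 0.027]
wrist_force: [-0.0, -0.6, -1.3]
finger_gap: 94.2
finger_force: 0.0
```

>>> drive_effector(
  segments=[
    {"x":48},
    {"x":96},
    {"x":144},
    {"x":192},
    {"x":230},
  ],
)

```text
clock: 1.1
eef_pos: [616.3, -382.3, 239.5]
eef_rot: [-3.141, 0.001, 0.029]
wrist_force: [0.5, -0.2, -1.3]
finger_gap: 94.0
finger_force: 0.0
```

>>> drive_effector(
  segments=[
    {},
  ],
)

```text
clock: 1.2
eef_pos: [617.3, -381.5, 236.8]
eef_rot: [-3.139, 0.003, 0.031]
wrist_force: [-0.5, -0.1, -0.8]
finger_gap: 94.0
finger_force: 0.0
```

Run:
```python
from vis import *
print(delta([588.6,-255.5,240],tool(.028)),manip.read_state()["joints"].round(2))
```

```text
(array([ -24.8, -126.9,   -2.8]), array([-0.003,  0.003,  0.003])) [-0.6   0.71  0.84  0.    1.59  0.94]
```

>>> drive_effector(
  segments=[
    {"x":-8,"y":-42},
    {"x":-16,"y":-84},
    {"x":-25,"y":-127,"z":-3},
    {"x":-25,"y":-127,"z":-3},
    {"x":-25,"y":-127,"z":-3},
  ],
)

```text
clock: 1.7
eef_pos: [585.3, -256.6, 244.1]
eef_rot: [3.141, -0.001, 0.029]
wrist_force: [-0.5, -0.4, -0.2]
finger_gap: 93.9
finger_force: 0.0
```

Run:
```python
from vis import *
print(delta([588.6,-255.5,240],tool(.028)))
r=[]
for n,(x,y,s) in(("side",(310,230,4)),("top",(380,170,4))):
    p,_=manip.camera(n);c=p[y:y+150,x:x+100,::-1];r.append(cv2.resize(c,None,fx=4,fy=4,interpolation=cv2.INTER_CUBIC))
cv2.imwrite("pics/grip.png",np.hstack(r))
s=manip.read_state();A=Ro.from_euler("xyz",s["eef_rot"])
P=[s["eef_pos"]+A.apply(v) for v in([0,0,0],[0,47,0],[0,-47,0])]
print("side",((proj("side",P)-[310,230])*4).round(),"top",((proj("top",P)-[380,170])*4+[400,0]).round())
```

```text
(array([ 3.4, -1. ,  4.1]), array([ 0.001, -0.001,  0.001]))
side [[274. 274.]
 [308. 382.]
 [243. 175.]] top [[619. 107.]
 [703. 104.]
 [535. 111.]]
```

View pics/grip.png

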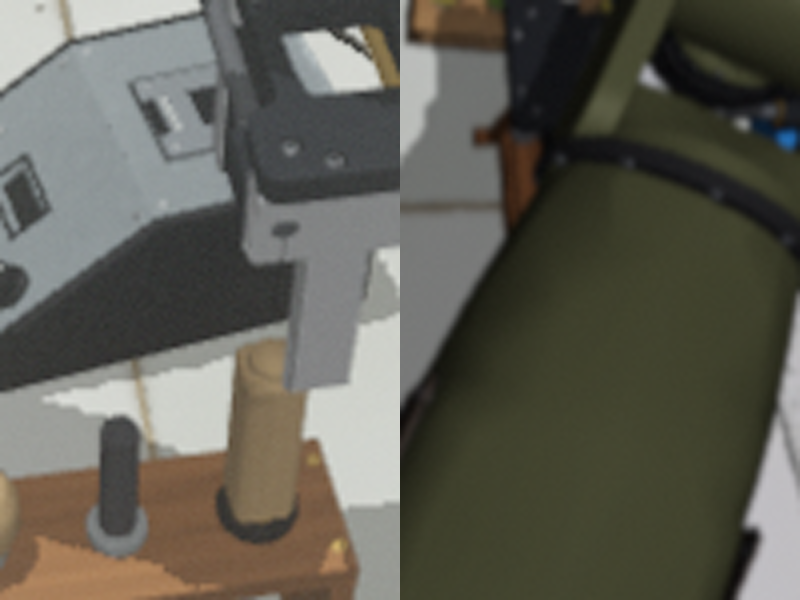

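The side crop shows the finger's back, centred at (317,388), where the projection puts it (about 317). The driver handle is at (265,430), directly below. Next I descend, close on the driver and lift it.

>>> drive_effector(
  segments=[
    {"x":3,"y":-1,"z":34},
    {"x":3,"y":-1,"z":66},
    {"x":3,"y":-1,"z":98},
    {"x":3,"y":-1,"z":98},
    {"x":3,"y":-1,"z":98},
  ],
  aperture=60,
)

```text
clock: 2.3
eef_pos: [588.6, -256.8, 145.9]
eef_rot: [-3.141, 0.0, 0.027]
wrist_force: [0.1, 0.2, 1.1]
finger_gap: 60.7
finger_force: 0.0
```

>>> drive_effector(
  segments=[
    {},
    {},
    {},
    {},
    {},
  ],
  aperture=15,
  force=40,
)

```text
clock: 2.8
eef_pos: [588.7, -255.8, 145.8]
eef_rot: [3.141, -0.0, 0.028]
wrist_force: [-0.4, 0.1, 3.6]
finger_gap: 24.0
finger_force: 40.2
```

>>> drive_effector(
  segments=[
    {},
    {},
    {},
  ],
)

```text
clock: 3.1
eef_pos: [588.7, -255.8, 145.7]
eef_rot: [3.141, -0.0, 0.028]
wrist_force: [-1.0, -0.4, 4.1]
finger_gap: 23.7
finger_force: 39.9
```

>>> drive_effector(
  segments=[
    {"z":-30},
    {"z":-65},
    {"z":-100},
    {"z":-140},
    {"z":-160},
  ],
)

```text
clock: 3.6
eef_pos: [588.9, -255.9, 309.0]
eef_rot: [3.14, -0.003, 0.028]
wrist_force: [0.2, -0.3, -1.3]
finger_gap: 23.7
finger_force: 39.9
```

>>> drive_effector(
  segments=[
    {},
  ],
)

```text
clock: 3.7
eef_pos: [589.2, -256.1, 308.2]
eef_rot: [3.139, -0.004, 0.028]
wrist_force: [-0.8, 0.2, -1.0]
finger_gap: 23.6
finger_force: 39.9
```

```bash
python3 - <<'E'
from vis import *
print(manip.read_state()["finger_gap"])
t=tool(.176,np.radians(35));n=-t.as_matrix()[:,2];slot=np.array([521.3,-42,62.3]);print(n)
print(delta(slot+n*200+[0,-60,20],t));print(delta(slot+n*170.7,t))
E
```

```text
23.557099291260275
[-0.56471579 -0.10042909  0.81915204]
(array([-177.3, -139.1,   61. ]), array([ 0.048,  0.606, -0.143]))
(array([-159.2, -201.6,  105. ]), array([ 0.048,  0.606, -0.143]))
```

>>> drive_effector(
  segments=[
    {"x":-36,"y":-28,"ax":0.01,"ay":0.12,"az":-0.03},
    {"x":-72,"y":-56,"z":10,"ax":0.02,"ay":0.24,"az":-0.06},
    {"x":-108,"y":-84,"z":25,"ax":0.03,"ay":0.36,"az":-0.09},
    {"x":-144,"y":-112,"z":43,"ax":0.04,"ay":0.48,"az":-0.12},
    {"x":-177,"y":-139,"z":61,"ax":0.048,"ay":0.606,"az":-0.143},
  ],
)

```text
clock: 4.2
eef_pos: [446.6, -150.4, 262.5]
eef_rot: [-3.128, -0.532, 0.158]
wrist_force: [0.4, -0.2, -0.5]
finger_gap: 23.8
finger_force: 39.9
```

>>> drive_effector(
  segments=[
    {},
    {},
  ],
)

```text
clock: 4.4
eef_pos: [446.9, -151.1, 263.3]
eef_rot: [-3.127, -0.527, 0.156]
wrist_force: [0.5, -0.7, -0.5]
finger_gap: 23.6
finger_force: 39.9
```

Run:
```python
from vis import *
print(manip.read_state()["joints"].round(2))
t=tool(.176,np.radians(35));n=-t.as_matrix()[:,2];slot=np.array([521.3,-42,62.3])
print(delta(slot+n*160.7,t))
```

```text
[-0.61 -0.16  1.97  0.44  1.    0.62]
(array([-36.3, -93.5,  60.5]), array([-0.004,  0.084, -0.017]))
```

>>> drive_effector(
  segments=[
    {"x":-14,"y":-35,"ax":-0.004,"ay":0.04,"az":-0.01},
    {"x":-28,"y":-70,"z":25,"ax":-0.004,"ay":0.084,"az":-0.017},
    {"x":-36,"y":-94,"z":60,"ax":-0.004,"ay":0.084,"az":-0.017},
    {"x":-36,"y":-94,"z":60,"ax":-0.004,"ay":0.084,"az":-0.017},
    {"x":-36,"y":-94,"z":60,"ax":-0.004,"ay":0.084,"az":-0.017},
  ],
)

```text
clock: 4.9
eef_pos: [432.9, -58.1, 196.5]
eef_rot: [3.14, -0.612, 0.18]
wrist_force: [0.4, -0.0, -0.7]
finger_gap: 23.9
finger_force: 39.9
```

Run:
```python
from vis import *
t=tool(.176,np.radians(35));n=-t.as_matrix()[:,2];slot=np.array([521.3,-42,62.3])
print(manip.read_state()["joints"].round(2),delta(slot+n*160.7,t))
r=[]
for nm,(x,y) in(("side",(260,215)),("top",(285,190))):
    p,_=manip.camera(nm);c=p[y:y+120,x:x+100,::-1];r.append(cv2.resize(c,None,fx=4,fy=4,interpolation=cv2.INTER_CUBIC))
cv2.imwrite("pics/slot.png",np.hstack(r))
s=manip.read_state();A=Ro.from_euler("xyz",s["eef_rot"]);tip=s["eef_pos"]+A.apply([0,0,140.7]);col=s["eef_pos"]+A.apply([0,0,45.7])
P=[tip,col,slot];print(tip.round(1),((proj("side",P)-[260,215])*4).round().tolist(),((proj("top",P)-[285,190])*4+[400,0]).round().tolist())
```

```text
[-0.42 -0.25  2.23  0.52  0.71  0.65] (array([-3.4, -0.4,  0.8]), array([-0.001, -0.002,  0.003]))
[512.8 -45.   82.3] [[201.0, 235.0], [76.0, 137.0], [218.0, 258.0]] [[606.0, 194.0], [629.0, 271.0], [600.0, 185.0]]
```

View pics/slot.png

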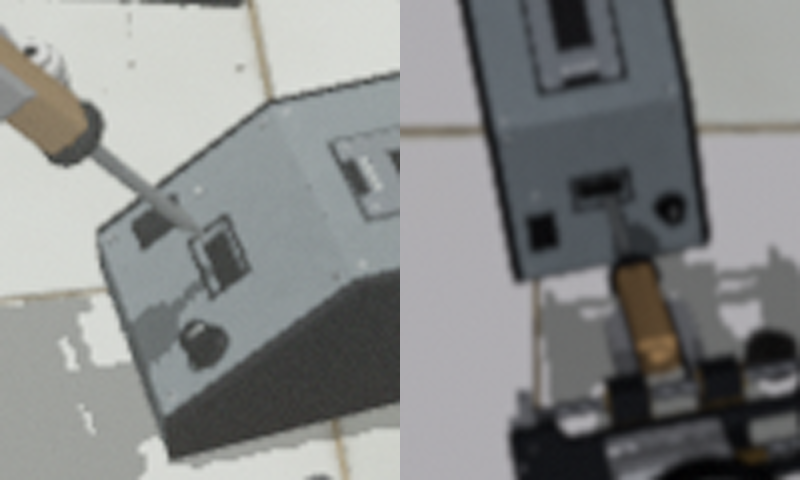

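The side crop shows the tip at (205,233) and the slot centre at (219,256). In the top crop the tip is near (611,201) and the slot at (602,188). All are within about 2 mm of the projections, so I'll correct the 3.4 mm tool-x offset and enter gently.

>>> drive_effector(
  segments=[
    {"x":-3.4,"y":-1,"z":1},
    {"x":-3.4,"y":-1,"z":1},
    {"x":-3.4,"y":-1,"z":8},
    {"x":-3.4,"y":-1,"z":16},
    {"x":-3.4,"y":-1,"z":16},
  ],
)

```text
clock: 5.5
eef_pos: [437.9, -55.8, 179.7]
eef_rot: [-3.141, -0.611, 0.177]
wrist_force: [-0.6, 0.1, -0.9]
finger_gap: 24.0
finger_force: 39.9
```

>>> drive_effector(
  segments=[
    {"z":4},
    {"z":8},
    {"z":12},
    {"z":16},
    {"z":16},
  ],
)

```text
clock: 6.0
eef_pos: [446.9, -54.2, 167.2]
eef_rot: [3.141, -0.612, 0.178]
wrist_force: [0.3, -0.0, -0.4]
finger_gap: 24.1
finger_force: 39.9
```

Run:
```python
from vis import *
t=tool(.176,np.radians(35));n=-t.as_matrix()[:,2];slot=np.array([521.3,-42,62.3])
print(delta(slot+n*(140.7-45),t))
```

```text
(array([ 1.5,  1.1, 33.4]), array([-0.001, -0.001,  0.001]))
```

>>> drive_effector(
  segments=[
    {"x":1,"z":7},
    {"x":1,"z":14},
    {"x":1,"z":21},
    {"x":1,"z":28},
    {"x":1,"z":32},
  ],
)

```text
clock: 6.5
eef_pos: [466.0, -50.8, 141.3]
eef_rot: [3.141, -0.612, 0.178]
wrist_force: [-0.0, -0.7, -1.3]
finger_gap: 23.7
finger_force: 39.9
```

>>> drive_effector(
  segments=[
    {"z":2},
    {"z":4},
    {"z":6},
    {"z":6},
  ],
)

```text
clock: 6.9
eef_pos: [469.1, -50.3, 137.1]
eef_rot: [3.141, -0.613, 0.178]
wrist_force: [-4.4, -1.3, 3.0]
finger_gap: 23.7
finger_force: 39.9
```

```bash
python3 - <<'E'
from vis import *
t=tool(.176,np.radians(35));n=-t.as_matrix()[:,2];slot=np.array([521.3,-42,62.3])
s=manip.read_state();print(delta(slot+n*(140.7-55),t),n@s["wrist_force"],s["wrist_force"])
E
```

```text
(array([0.4, 0.9, 5.9]), array([-0.   , -0.002,  0.001])) 5.057329163024194 [-4.4050889  -1.3446729   2.97217304]
```

Contact with the tab, about 5 N. I'll push on about 6 mm.

>>> drive_effector(
  segments=[
    {"z":2},
    {"z":4},
    {"z":6},
    {"z":6},
    {"z":6},
  ],
)

```text
clock: 7.4
eef_pos: [472.6, -49.7, 132.3]
eef_rot: [3.141, -0.613, 0.178]
wrist_force: [-5.7, -0.4, 2.4]
finger_gap: 24.0
finger_force: 39.9
```

```bash
python3 - <<'E'
from vis import *
p,d=manip.camera("side");cv2.imwrite("pics/push.png",p[:,:,::-1])
a=np.load("pics/side0.npy");q=S(590,125).astype(int);print(q,a[q[1],q[0]],d[q[1],q[0]])
q=S(490,160).astype(int);print(q,a[q[1],q[0]],d[q[1],q[0]])
E
```

```text
[387 256] 990.37744 972.21265
[362 265] 972.8779 963.7982
```

>>> drive_effector(
  segments=[
    {"z":-20},
    {"z":-45},
    {"z":-75},
    {"z":-110},
    {"z":-150},
  ],
)

```text
clock: 7.95
eef_pos: [386.7, -64.7, 255.8]
eef_rot: [3.141, -0.612, 0.178]
wrist_force: [0.4, 0.3, -0.2]
finger_gap: 23.6
finger_force: 39.9
```

>>> drive_effector(
  segments=[
    {},
  ],
)

```text
clock: 8.05
eef_pos: [387.5, -65.8, 259.5]
eef_rot: [3.134, -0.619, 0.18]
wrist_force: [0.9, 0.1, -1.6]
finger_gap: 23.5
finger_force: 39.9
```

Run:
```python
from vis import *
print(delta([588.7,-255.8,305],tool(.028)))
p,d=manip.camera("side");a=np.load("pics/side0.npy")
q=S(590,125).astype(int);print(a[q[1],q[0]],d[q[1],q[0]])
```

```text
(array([159.9, 222.5,  59.6]), array([-0.04 , -0.618,  0.145]))
990.37744 973.168
```

>>> drive_effector(
  segments=[
    {"x":20,"y":30,"z":-20,"ay":-0.08,"az":0.02},
    {"x":45,"y":70,"z":-20,"ax":-0.01,"ay":-0.2,"az":0.05},
    {"x":75,"y":110,"ax":-0.02,"ay":-0.33,"az":0.08},
    {"x":105,"y":150,"z":20,"ax":-0.03,"ay":-0.45,"az":0.11},
    {"x":130,"y":185,"z":40,"ax":-0.035,"ay":-0.56,"az":0.13},
  ],
)

```text
clock: 8.6
eef_pos: [527.6, -207.7, 296.8]
eef_rot: [-3.131, -0.07, 0.049]
wrist_force: [-0.7, -0.5, 0.3]
finger_gap: 24.2
finger_force: 39.9
```

>>> drive_effector(
  segments=[
    {},
    {},
  ],
)

```text
clock: 8.8
eef_pos: [526.6, -206.7, 294.4]
eef_rot: [-3.127, -0.07, 0.051]
wrist_force: [-1.0, -0.8, -0.3]
finger_gap: 23.8
finger_force: 39.9
```

Run:
```python
from vis import *
print(delta([588.7,-255.8,300],tool(.028)))
```

```text
(array([59.8, 52.1, -2.1]), array([-0.015, -0.07 ,  0.023]))
```

>>> drive_effector(
  segments=[
    {"x":30,"z":-12,"ay":-0.03,"az":0.01},
    {"x":60,"z":-12,"ax":-0.015,"ay":-0.07,"az":0.023},
    {"x":60,"y":26,"z":-6,"ax":-0.015,"ay":-0.07,"az":0.023},
    {"x":60,"y":52,"z":-2,"ax":-0.015,"ay":-0.07,"az":0.023},
    {"x":60,"y":52,"z":-2,"ax":-0.015,"ay":-0.07,"az":0.023},
  ],
)

```text
clock: 9.3
eef_pos: [586.7, -257.5, 304.1]
eef_rot: [3.138, -0.005, 0.026]
wrist_force: [-0.4, 0.8, -1.8]
finger_gap: 23.6
finger_force: 39.9
```

>>> drive_effector(
  segments=[
    {},
    {},
  ],
)

```text
clock: 9.5
eef_pos: [587.3, -255.1, 305.8]
eef_rot: [3.138, -0.007, 0.028]
wrist_force: [0.3, -0.7, -0.8]
finger_gap: 23.5
finger_force: 39.9
```

Run:
```python
from vis import *
print(delta([588.7,-255.8,150],tool(.028)))
p=[manip.camera(n)[0] for n in("side","top")]
c=[cv2.resize(q[y:y+120,x:x+100,::-1],None,fx=4,fy=4,interpolation=cv2.INTER_CUBIC) for q,(x,y) in zip(p,((315,260),(380,170)))]
cv2.imwrite("pics/ret.png",np.hstack(c))
s=manip.read_state();A=Ro.from_euler("xyz",s["eef_rot"])
print(((proj("side",[s["eef_pos"]+A.apply([0,0,140.7]),s["eef_pos"]+A.apply([0,0,45.7]),[588.7,-255.8,100]])-[315,260])*4).round())
```

```text
(array([  0.3,   0.2, 155.8]), array([ 0.004, -0.007, -0.   ]))
[[246. 290.]
 [263. 115.]
 [235. 394.]]
```

View pics/ret.png

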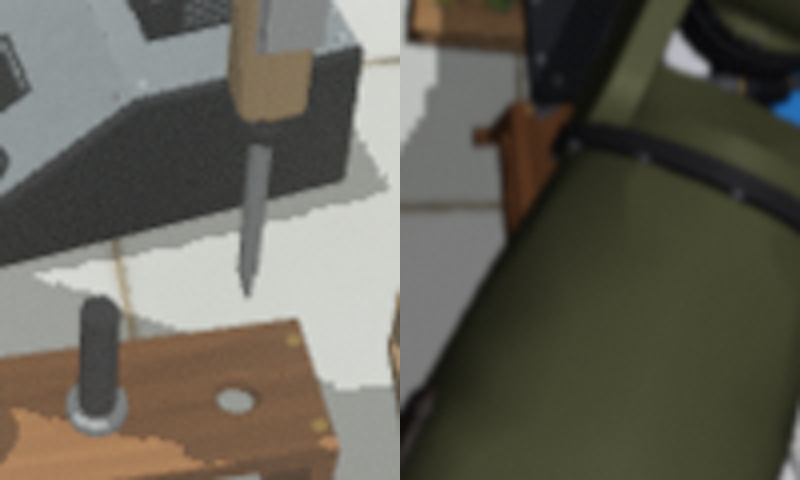

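The tip is at (247,294) and the hole at (238,401), so they're aligned within about 1 mm (4 mm clearance). Lowering.

>>> drive_effector(
  segments=[
    {"x":0.7,"y":1,"z":20,"ax":0.004,"ay":-0.007},
    {"x":0.7,"y":1,"z":40,"ax":0.004,"ay":-0.007},
    {"x":0.7,"y":1,"z":55,"ax":0.004,"ay":-0.007},
    {"x":0.7,"y":1,"z":65,"ax":0.004,"ay":-0.007},
    {"x":0.7,"y":1,"z":75,"ax":0.004,"ay":-0.007},
  ],
)

```text
clock: 10.1
eef_pos: [588.8, -256.9, 229.7]
eef_rot: [-3.141, 0.001, 0.027]
wrist_force: [-0.5, 0.9, -0.9]
finger_gap: 24.1
finger_force: 39.9
```

>>> drive_effector(
  segments=[
    {"z":10},
    {"z":20},
    {"z":35},
    {"z":50},
    {"z":60},
  ],
)

```text
clock: 10.6
eef_pos: [588.3, -257.1, 168.2]
eef_rot: [-3.14, 0.003, 0.027]
wrist_force: [0.3, 0.3, -1.4]
finger_gap: 23.6
finger_force: 39.9
```

>>> drive_effector(
  segments=[
    {},
  ],
)

```text
clock: 10.7
eef_pos: [588.0, -256.9, 168.0]
eef_rot: [-3.14, 0.004, 0.027]
wrist_force: [-0.5, 0.6, -1.4]
finger_gap: 23.5
finger_force: 39.9
```

Run:
```python
from vis import *
print(delta([588.7,-255.8,146],tool(.028)))
```

```text
(array([ 0.8, -1.1, 22. ]), array([-0.002,  0.004, -0.001]))
```

>>> drive_effector(
  segments=[
    {"y":-1,"z":6,"ay":0.004},
    {"y":-1,"z":12,"ay":0.004},
    {"y":-1,"z":17,"ay":0.004},
    {"y":-1,"z":19,"ay":0.004},
    {"y":-1,"z":21,"ay":0.004},
  ],
)

```text
clock: 11.2
eef_pos: [588.5, -256.2, 148.7]
eef_rot: [-3.141, -0.002, 0.027]
wrist_force: [0.1, 0.3, -0.9]
finger_gap: 23.8
finger_force: 39.9
```

>>> drive_effector(
  segments=[
    {"z":1},
    {"z":2},
    {"z":2},
  ],
)

```text
clock: 11.5
eef_pos: [588.5, -256.2, 146.8]
eef_rot: [-3.141, -0.002, 0.027]
wrist_force: [0.6, -0.0, -0.6]
finger_gap: 23.6
finger_force: 39.9
```

>>> drive_effector(
  segments=[
    {"z":1},
    {"z":2},
    {"z":2},
  ],
)

```text
clock: 11.8
eef_pos: [588.6, -256.2, 145.7]
eef_rot: [-3.141, -0.003, 0.027]
wrist_force: [-2.5, 1.8, 6.2]
finger_gap: 24.0
finger_force: 39.9
```

>>> drive_effector(
  segments=[
    {},
    {},
    {},
    {},
  ],
  aperture=60,
)

```text
clock: 12.2
eef_pos: [588.5, -256.1, 144.7]
eef_rot: [-3.141, -0.002, 0.027]
wrist_force: [0.4, 0.9, -0.0]
finger_gap: 52.2
finger_force: 0.0
```

>>> drive_effector(
  segments=[
    {},
    {"z":-20},
    {"z":-50},
    {"z":-90},
    {"z":-120},
  ],
)

```text
clock: 12.7
eef_pos: [588.3, -256.3, 267.2]
eef_rot: [3.141, -0.003, 0.027]
wrist_force: [-0.2, -1.1, 0.1]
finger_gap: 60.0
finger_force: 0.0
```

Run:
```python
from vis import *
print(delta([622.5,-22.9,200],tool(.176)))
p={n:manip.camera(n)[0] for n in("side","top")}
c=[cv2.resize(p[n][y:y+75,x:x+100,::-1],None,fx=4,fy=4,interpolation=cv2.INTER_CUBIC) for n,x,y in(("side",320,220),("top",285,160),("side",250,165),("top",170,205))]
cv2.imwrite("pics/pack.png",np.vstack([np.hstack(c[:2]),np.hstack(c[2:])]))
```

```text
(array([  40.2, -232.4,   67.3]), array([ 0.   , -0.003, -0.149]))
```

View pics/pack.png

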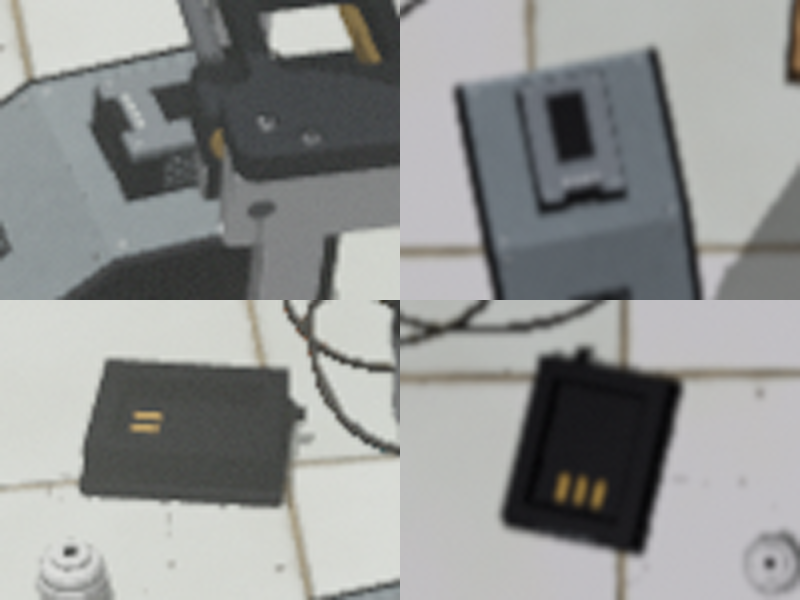

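The pack has popped up. Its top-view corners are at (520,88), (600,72), (626,190) and (543,200). In the charger's top-view tile the outer corners are (540,355), (680,378), (640,552) and (503,522). In its side tile, (106,360) and (289,368) are the far top edge, and (82,495) and (280,505) are the near foot.

Run:
```python
from vis import *
for n in I: R=cv2.Rodrigues(np.array(I[n]["rvec"]))[0];print(n,(-R.T@np.array(I[n]["tvec"]).ravel()).round())
A=lambda x,y:np.array([(x-400)/4+285,y/4+160]);B=lambda x,y:np.array([(x-400)/4+170,(y-300)/4+205]);C=lambda x,y:np.array([x/4+250,(y-300)/4+165]);D=lambda x,y:np.array([x/4+320,y/4+220])
def fit0(o,p0):
    f=lambda p:np.concatenate([proj(c,place([p[0],p[1],0,p[2]],[m]))[0]-u for c,m,u in o])
    r=least_squares(f,p0,loss="soft_l1");print(r.x.round(3),f(r.x).reshape(-1,2).round(1).tolist())
z=121
P=[("top",(38,26,z),A(520,88)),("top",(38,-26,z),A(600,72)),("top",(-38,-26,z),A(626,190)),("top",(-38,26,z),A(543,200))]
fit0(P,[600,0,.2])
fit0(P+[("side",(-38,26,z),D(95,88)),("side",(-38,-26,z),D(130,160))],[600,0,.2])
t=[("top",(60,48,34),B(540,355)),("top",(60,-48,34),B(680,378)),("top",(-60,-48,34),B(640,552)),("top",(-60,48,34),B(503,522))]
w=[("top",(42,30,34),B(558,377)),("top",(-42,30,34),B(527,512))]
s=[("side",(-60,48,34),C(106,360)),("side",(60,48,34),C(289,368)),("side",(-60,-48,0),C(82,495)),("side",(60,-48,0),C(280,505))]
fit0(t,[510,260,-.2]);fit0(t+w,[510,260,-.2]);fit0(s,[510,260,-.2]);fit0(t+s+w,[510,260,-.2])
```

```text
side [ 449. -719.  786.]
top [ 375.    8. 1315.]
[ 6.18529e+02 -2.45470e+01  1.80000e-01] [[-0.2, -0.4], [0.4, -0.3], [-0.1, -0.2], [-0.1, 1.3]]
[ 6.20327e+02 -2.51190e+01  1.90000e-01] [[-0.1, -1.0], [0.4, -1.1], [0.3, -1.0], [0.3, 0.7], [-1.5, -0.7], [-0.4, -0.1]]
[ 5.11436e+02  2.63716e+02 -2.11000e-01] [[-0.1, -1.9], [0.5, -0.6], [0.5, 0.8], [-1.3, 1.0]]
[ 5.10944e+02  2.64471e+02 -2.10000e-01] [[-0.5, -1.7], [0.2, -0.4], [0.3, 1.0], [-1.6, 1.2], [0.2, 0.7], [0.7, -1.7]]
[ 5.16813e+02  2.70747e+02 -2.24000e-01] [[-1.2, -1.6], [2.2, -1.0], [-0.9, 0.5], [0.6, 1.1]]
[ 5.13018e+02  2.65342e+02 -2.08000e-01] [[-0.8, -2.5], [-0.1, -1.2], [0.0, 0.1], [-1.8, 0.5], [-3.0, 0.0], [0.6, 0.2], [-2.1, 2.4], [-0.3, 2.5], [-0.2, -0.0], [0.5, -2.5]]
```

>>> drive_effector(
  segments=[
    {"x":8,"y":-46,"z":10,"az":-0.03},
    {"x":16,"y":-93,"z":20,"az":-0.06},
    {"x":24,"y":-139,"z":40,"az":-0.09},
    {"x":32,"y":-186,"z":60,"az":-0.12},
    {"x":40,"y":-232,"z":67,"az":-0.149},
  ],
  aperture=94,
)

```text
clock: 13.3
eef_pos: [621.2, -21.5, 195.1]
eef_rot: [-3.14, 0.001, 0.177]
wrist_force: [1.4, -0.6, 0.6]
finger_gap: 93.4
finger_force: 0.0
```

>>> drive_effector(
  segments=[
    {},
    {},
  ],
)

```text
clock: 13.5
eef_pos: [621.9, -22.5, 197.1]
eef_rot: [-3.141, -0.001, 0.178]
wrist_force: [0.8, 0.1, 0.2]
finger_gap: 94.0
finger_force: 0.0
```

Run:
```python
from vis import *
print(delta([622,-23,97.5],tool(.176)))
```

```text
(array([-0.1,  0.6, 99.6]), array([-0.   , -0.001,  0.002]))
```

>>> drive_effector(
  segments=[
    {"y":0.5,"z":35},
    {"y":0.5,"z":65},
    {"y":0.5,"z":85},
    {"y":0.5,"z":93},
    {"y":0.5,"z":98},
  ],
)

```text
clock: 14.0
eef_pos: [622.4, -24.8, 99.8]
eef_rot: [-3.141, -0.002, 0.174]
wrist_force: [0.6, -0.4, -0.0]
finger_gap: 94.0
finger_force: 0.0
```

>>> drive_effector(
  segments=[
    {},
    {},
    {},
    {},
    {},
  ],
  aperture=40,
  force=30,
)

```text
clock: 14.5
eef_pos: [622.5, -23.6, 100.4]
eef_rot: [-3.141, -0.003, 0.176]
wrist_force: [-1.1, -0.9, -0.2]
finger_gap: 57.6
finger_force: 0.0
```

>>> drive_effector(
  segments=[
    {},
    {},
    {},
  ],
)

```text
clock: 14.8
eef_pos: [622.5, -23.5, 100.1]
eef_rot: [-3.141, -0.002, 0.176]
wrist_force: [0.7, 1.6, 1.2]
finger_gap: 51.9
finger_force: 30.0
```

>>> drive_effector(
  segments=[
    {"z":-10},
    {"z":-30},
    {"z":-55},
    {"z":-80},
    {"z":-105},
  ],
  force=40,
)

```text
clock: 15.3
eef_pos: [621.9, -23.9, 206.3]
eef_rot: [-3.141, -0.002, 0.176]
wrist_force: [0.4, -1.5, -1.8]
finger_gap: 52.2
finger_force: 40.0
```

>>> drive_effector(
  segments=[
    {},
  ],
)

```text
clock: 15.4
eef_pos: [623.2, -24.0, 208.7]
eef_rot: [3.14, -0.007, 0.176]
wrist_force: [0.1, 0.4, -3.4]
finger_gap: 51.4
finger_force: 40.0
```

Run:
```python
from vis import *
print(delta([514.5,266,160],tool(-.21)))
```

```text
(array([ -56.7, -304.6,   47.9]), array([-0.   , -0.008,  0.386]))
```

>>> drive_effector(
  segments=[
    {"x":-5,"y":-30,"az":0.03},
    {"x":-13,"y":-70,"az":0.1},
    {"x":-21,"y":-110,"az":0.17},
    {"x":-29,"y":-150,"az":0.24},
    {"x":-37,"y":-190,"z":10,"az":0.31},
  ],
)

```text
clock: 15.9
eef_pos: [551.8, 158.1, 194.6]
eef_rot: [-3.141, -0.002, -0.137]
wrist_force: [1.1, 0.1, -2.8]
finger_gap: 51.8
finger_force: 40.0
```

>>> drive_effector(
  segments=[
    {},
  ],
)

```text
clock: 16.0
eef_pos: [550.0, 160.4, 192.6]
eef_rot: [-3.141, 0.002, -0.133]
wrist_force: [-0.4, -1.0, -1.8]
finger_gap: 51.6
finger_force: 40.0
```

Run:
```python
from vis import *
print(delta([514.5,266,130],tool(-.21)))
```

```text
(array([ -49.1, -100. ,   62.7]), array([-0.   ,  0.002,  0.077]))
```

>>> drive_effector(
  segments=[
    {"x":-14,"y":-30,"z":5,"az":0.03},
    {"x":-30,"y":-62,"z":20,"az":0.077},
    {"x":-49,"y":-100,"z":40,"az":0.077},
    {"x":-49,"y":-100,"z":60,"az":0.077},
    {"x":-49,"y":-100,"z":75,"az":0.077},
  ],
)

```text
clock: 16.5
eef_pos: [516.4, 262.9, 117.5]
eef_rot: [3.141, 0.0, -0.209]
wrist_force: [0.1, -0.8, -3.0]
finger_gap: 51.6
finger_force: 40.0
```

>>> drive_effector(
  segments=[
    {"z":10},
    {"z":10},
    {"z":10},
  ],
)

```text
clock: 16.8
eef_pos: [517.8, 262.2, 110.2]
eef_rot: [-3.14, -0.002, -0.211]
wrist_force: [0.0, 0.1, -1.9]
finger_gap: 51.6
finger_force: 40.0
```

Run:
```python
from vis import *
p={n:manip.camera(n)[0] for n in("side","top")}
c=[cv2.resize(p[n][y:y+100,x:x+100,::-1],None,fx=4,fy=4,interpolation=cv2.INTER_CUBIC) for n,x,y in(("side",250,140),("top",170,185))]
cv2.imwrite("pics/well.png",np.hstack(c))
s=manip.read_state();A=Ro.from_euler("xyz",s["eef_rot"]);print(s["eef_pos"],s["eef_rot"])
L=[(x,y,41) for x,y in((38,26),(38,-26),(-38,-26),(-38,26))]+[(0,0,0)]
P=[s["eef_pos"]+A.apply(v) for v in L];W=place([514.5,266,0,-.21],[(60,48,34),(60,-48,34),(-60,-48,34),(-60,48,34)])
for X in(P,W): print(((proj("side",X)-[250,140])*4).round().tolist(),((proj("top",X)-[170,185])*4+[400,0]).round().tolist())
```

```text
[517.96356471 262.45634916 110.78444438] [-3.13977349e+00 -2.86602496e-03 -2.11393377e-01]
[[252.0, 196.0], [260.0, 142.0], [131.0, 136.0], [118.0, 190.0], [188.0, 106.0]] [[634.0, 164.0], [555.0, 148.0], [528.0, 265.0], [608.0, 281.0], [568.0, 207.0]]
[[294.0, 168.0], [281.0, 268.0], [72.0, 258.0], [96.0, 159.0]] [[536.0, 123.0], [679.0, 151.0], [639.0, 330.0], [494.0, 301.0]]
```

View pics/well.png

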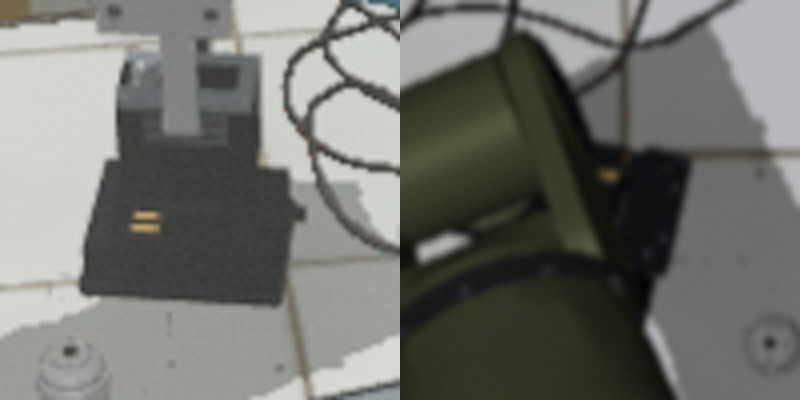

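The side crop shows the pack above the charger, with silhouette edges at u≈118 and 262; charger corners are at (106,160), (290,168), (82,295) and (280,305). I'll check these against the projections with edge profiles.

Run:
```python
from vis import *
s=manip.read_state();A=Ro.from_euler("xyz",s["eef_rot"])
P=[s["eef_pos"]+A.apply((x,y,-21)) for x,y in((38,26),(38,-26),(-38,-26),(-38,26))]
W=place([514.5,266,0,-.21],[(-60,-48,0),(60,-48,0),(60,48,34),(-60,48,34)])
for X in(P,W): print(((proj("side",X)-[250,140])*4).round().tolist())
print(delta([514.5,266,70],tool(-.21)))
# contrast-stretched crop
im=cv2.imread("pics/well.png")[40:320,60:310]
im=np.clip((im.astype(float)-20)*3.2,0,255).astype(np.uint8)
# depth map of side at pack/charger -> world points
_,d=manip.camera("side");i=I["side"];R=cv2.Rodrigues(np.array(i["rvec"]))[0];t=np.array(i["tvec"]).ravel()
v,u=np.mgrid[140:240,250:350];z=d[140:240,250:350];Q=np.linalg.inv(i["K"])@np.stack([u*z,v*z,z]).reshape(3,-1)
X=((Q.T-t)@R).reshape(100,100,3)
for nm,lo,hi in(("charger rim",28,42),("pack top",122,142)):
    m=(X[...,2]>lo)&(X[...,2]<hi)&(z>0)&(X[...,1]>180)&(X[...,1]<350);q=X[m]
    r=cv2.minAreaRect(q[:,:2].astype(np.float32));print(nm,len(q),np.median(q[:,2]),r)
cv2.imwrite("pics/wellc.png",cv2.resize(im,None,fx=2,fy=2))
```

```text
[[250.0, 104.0], [259.0, 51.0], [125.0, 46.0], [112.0, 98.0]]
[[76.0, 304.0], [281.0, 314.0], [294.0, 168.0], [96.0, 159.0]]
(array([-4.2, -2.7, 40.8]), array([-0.002, -0.003, -0.001]))
charger rim 535 34.72146435676259 ((515.6530151367188, 269.2980041503906), (93.950439453125, 113.70047760009766), 78.45915985107422)
pack top 508 132.45334046229686 ((518.4983520507812, 261.02960205078125), (79.70057678222656, 76.38654327392578), 77.83514404296875)
```

Run:
```python
from vis import *
def cloud(n,d):
    i=I[n];R=cv2.Rodrigues(np.array(i["rvec"]))[0];t=np.array(i["tvec"]).ravel()
    v,u=np.mgrid[:480,:640];Q=np.linalg.inv(i["K"])@np.stack([u*d,v*d,d]).reshape(3,-1)
    X=(Q.T-t)@R;X=X[(d.ravel()>0)];a=Ro.from_euler("z",.21);X=X-[514.5,266,0];X=a.apply(X);return X[(abs(X[:,0])<90)&(abs(X[:,1])<75)&(X[:,2]>-5)]
pc=lambda a:np.percentile(a,[1,5,50,95,99]).round(1)
for n in("side","top"):
    X=cloud(n,np.load(f"pics/{n}0.npy"))
    h=np.histogram(X[:,2],np.arange(-4,44,4));print(n,h[0])
    for nm,lo,hi in(("rim",29,40),("floor",12,21)):
        q=X[(X[:,2]>lo)&(X[:,2]<hi)];
        if nm=="floor": q=q[(abs(q[:,0])<46)&(abs(q[:,1])<36)]
        print(nm,len(q),np.median(q[:,2]),"x",pc(q[:,0]),"y",pc(q[:,1]))
    f=X[(X[:,2]>6)&(X[:,2]<27)&(X[:,1]<-38)];print("near face",len(f),pc(f[:,1]) if len(f) else 0)
X=cloud("side",manip.camera("side")[1]);s=manip.read_state()
print("tcp in frame",Ro.from_euler("z",.21).apply(s["eef_pos"]-[514.5,266,0]))
q=X[(X[:,2]>76)&(X[:,2]<108)];print("pack side",len(q),"x",pc(q[:,0]),"y",pc(q[:,1]))
q=X[(X[:,2]>127)&(X[:,2]<137)];print("pack top",len(q),"x",pc(q[:,0]),"y",pc(q[:,1]))
```

```text
side [ 380 1026  125  152  154  362  156  130  123  425  186]
rim 708 34.83995899999799 x [-54.9 -52.3   1.1  53.7  56. ] y [-41.4 -39.1   1.4  46.8  50.1]
floor 357 17.61297470517663 x [-41.8 -38.8  -1.8  36.3  39. ] y [-35.5  -2.9  15.9  34.4  35.7]
near face 257 [-46.  -44.7 -39.9 -38.2 -38.1]
top [962 759 139 158 341 296  73  49 197 409 118]
rim 699 33.62529685451438 x [-56.3 -54.2  -1.4  52.4  54.5] y [-41.6 -39.8   2.2  44.4  46.1]
floor 608 16.167927000928124 x [-41.6 -38.4  -1.1  37.1  40.8] y [-23.3 -21.    5.4  31.6  33.4]
near face 129 [-62.5 -45.8 -42.  -40.2 -39.1]
tcp in frame [  3.98203469  -2.68522171 110.67374469]
pack side 418 x [-32.1 -29.1   7.1  42.5  42.8] y [-31.  -29.9 -26.9  -7.   20.5]
pack top 418 x [-32.4 -29.9  13.3  40.   42.3] y [-41.2 -38.8 -10.5  20.8  25.6]
```

Run:
```python
from vis import *
def cloud(n,d):
    i=I[n];R=cv2.Rodrigues(np.array(i["rvec"]))[0];t=np.array(i["tvec"]).ravel()
    v,u=np.mgrid[:480,:640];Q=np.linalg.inv(i["K"])@np.stack([u*d,v*d,d]).reshape(3,-1)
    X=(Q.T-t)@R;X=X[(d.ravel()>0)];X=Ro.from_euler("z",.21).apply(X-[514.5,266,0]);return X
for n in("side","top"):
    X=cloud(n,np.load(f"pics/{n}0.npy"));X=X[(X[:,2]>-8)&(X[:,2]<50)]
    for nm,a,b,w,c in(("y",1,0,25,0),("x",0,1,15,5)):
        q=X[abs(X[:,b]-c)<w];e=np.arange(-66,68,3);print(n,nm,[(int(l),int(np.median(m))) for l in e for m in[q[(q[:,a]>=l)&(q[:,a]<l+3),2]] if len(m)])
# same for the supply: its known pack side / sizes vs popped pack seen by top is skipped
# yaw of rim, each camera
    r=X[(X[:,2]>30)&(X[:,2]<40)&(abs(X[:,0])<66)&(abs(X[:,1]-3)<52)];print(cv2.minAreaRect(r[:,:2].astype(np.float32)))
```

```text
side y [(-66, 1), (-63, 1), (-60, 0), (-57, 0), (-54, 0), (-51, 1), (-48, 2), (-45, 6), (-42, 15), (-39, 23), (-36, 30), (-33, 34), (-30, 35), (-27, 34), (-24, 32), (-6, 19), (-3, 18), (0, 17), (3, 17), (6, 17), (9, 17), (12, 17), (15, 17), (18, 17), (21, 17), (24, 17), (27, 18), (30, 19), (33, 25), (36, 26), (39, 32), (42, 35), (45, 35), (48, 34)]
side x [(-66, 1), (-57, 35), (-54, 36), (-51, 35), (-48, 35), (-45, 34), (-42, 24), (-39, 17), (-36, 17), (-33, 16), (-30, 17), (-27, 19), (-24, 17), (-21, 17), (-18, 17), (-15, 17), (-12, 17), (-9, 17), (-6, 17), (-3, 18), (0, 17), (3, 17), (6, 18), (9, 18), (12, 18), (15, 17), (18, 16), (21, 18), (24, 17), (27, 17), (30, 18), (33, 18), (36, 18), (39, 17), (42, 34), (45, 36), (48, 35), (51, 35), (54, 26), (57, 10), (60, 1), (63, 1), (66, 1)]
((0.3216285705566406, 5.135776519775391), (96.48363494873047, 112.54572296142578), 89.04422760009766)
top y [(-66, 0), (-63, 0), (-60, -1), (-57, -1), (-54, 0), (-51, 0), (-48, 1), (-45, 8), (-42, 26), (-39, 34), (-36, 33), (-33, 34), (-30, 33), (-27, 27), (-24, 15), (-21, 15), (-18, 16), (-15, 15), (-12, 15), (-9, 15), (-6, 15), (-3, 15), (0, 16), (3, 15), (6, 13), (9, 15), (12, 15), (15, 14), (18, 16), (21, 15), (24, 16), (27, 16), (30, 18), (33, 28), (36, 32), (39, 34), (42, 32), (45, 32), (54, 0), (57, 0), (60, -1), (63, -1), (66, -1)]
top x [(-66, 0), (-63, 1), (-60, 11), (-57, 34), (-54, 34), (-51, 33), (-48, 35), (-45, 31), (-42, 15), (-39, 16), (-36, 16), (-33, 16), (-30, 17), (-27, 16), (-24, 16), (-21, 14), (-18, 16), (-15, 16), (-12, 14), (-9, 13), (-6, 14), (-3, 16), (0, 15), (3, 13), (6, 14), (9, 16), (12, 15), (15, 16), (18, 14), (21, 16), (24, 17), (27, 15), (30, 14), (33, 15), (36, 15), (39, 20), (42, 32), (45, 32), (48, 33), (51, 34), (54, 34), (57, 8), (60, 1), (63, -1), (66, 0)]
((-0.9683113098144531, 2.5474319458007812), (89.5557632446289, 111.8662109375), 89.17906951904297)
```

The well edges from both depth maps put its centre about 5 mm further out in y than the corner fit gave: well at (515.5, 270.9), yaw −0.222. I'll go there.

Run:
```python
from vis import *
print(delta([515.5,270.9,85],tool(-.222)))
```

```text
(array([-4.1, -7.6, 25.7]), array([-0.002, -0.003,  0.011]))
```

>>> drive_effector(
  segments=[
    {"x":-4,"y":-7.6,"ay":-0.003,"az":0.011},
    {"x":-4,"y":-7.6,"z":12,"ax":-0.002,"ay":-0.003,"az":0.011},
    {"x":-4,"y":-7.6,"z":25,"ax":-0.002,"ay":-0.003,"az":0.011},
    {"x":-4,"y":-7.6,"z":25,"ax":-0.002,"ay":-0.003,"az":0.011},
    {"x":-4,"y":-7.6,"z":25,"ax":-0.002,"ay":-0.003,"az":0.011},
  ],
)

```text
clock: 17.5
eef_pos: [515.0, 270.7, 84.3]
eef_rot: [3.14, 0.002, -0.222]
wrist_force: [0.1, -0.2, -2.4]
finger_gap: 51.9
finger_force: 40.0
```

Run:
```python
from vis import *
print(delta([515.5,270.9,58],tool(-.222)))
```

```text
(array([ 0.5, -0.3, 26.3]), array([ 0.002,  0.002, -0.   ]))
```

>>> drive_effector(
  segments=[
    {"x":0.5,"z":4,"ax":0.002,"ay":0.002},
    {"x":0.5,"z":8,"ax":0.002,"ay":0.002},
    {"x":0.5,"z":11,"ax":0.002,"ay":0.002},
    {"x":0.5,"z":13,"ax":0.002,"ay":0.002},
    {"x":0.5,"z":13,"ax":0.002,"ay":0.002},
  ],
)

```text
clock: 18.0
eef_pos: [515.6, 270.7, 71.7]
eef_rot: [-3.141, -0.0, -0.222]
wrist_force: [-0.9, 0.4, -2.3]
finger_gap: 51.8
finger_force: 40.0
```

>>> drive_effector(
  segments=[
    {"z":2},
    {"z":4},
    {"z":4},
  ],
)

```text
clock: 18.3
eef_pos: [515.6, 270.7, 67.7]
eef_rot: [-3.141, -0.0, -0.222]
wrist_force: [-0.4, -0.2, -3.0]
finger_gap: 51.7
finger_force: 40.0
```

>>> drive_effector(
  segments=[
    {"z":2},
    {"z":4},
    {"z":6},
    {"z":8},
    {"z":8},
  ],
)

```text
clock: 18.8
eef_pos: [515.5, 270.7, 59.6]
eef_rot: [-3.141, -0.0, -0.222]
wrist_force: [0.3, -0.3, -2.8]
finger_gap: 51.6
finger_force: 40.0
```

>>> drive_effector(
  segments=[
    {"z":1},
    {"z":2},
    {"z":3},
    {"z":3},
  ],
)

```text
clock: 19.2
eef_pos: [515.8, 270.9, 57.5]
eef_rot: [-3.14, -0.001, -0.222]
wrist_force: [-1.7, -0.7, 2.9]
finger_gap: 51.6
finger_force: 40.0
```

Contact at z = 57.5, as expected for the well floor. I'll release, back off straight up, then check.

>>> drive_effector(
  segments=[
    {},
    {},
    {},
    {},
    {},
  ],
  aperture=75,
)

```text
clock: 19.7
eef_pos: [515.7, 270.8, 57.0]
eef_rot: [-3.14, -0.001, -0.222]
wrist_force: [0.1, -0.1, -0.8]
finger_gap: 75.0
finger_force: 0.0
```

>>> drive_effector(
  segments=[
    {"z":-15},
    {"z":-40},
    {"z":-80},
    {"z":-120},
    {"z":-160},
  ],
)

```text
clock: 20.2
eef_pos: [515.3, 270.5, 219.9]
eef_rot: [-3.14, -0.002, -0.222]
wrist_force: [-0.4, 1.0, -0.8]
finger_gap: 75.2
finger_force: 0.0
```

>>> drive_effector(
  segments=[
    {"x":-40},
    {"x":-80},
    {"x":-120,"z":-10},
    {"x":-150,"z":-20},
    {"x":-150,"z":-20},
  ],
)

```text
clock: 20.7
eef_pos: [367.1, 304.6, 239.7]
eef_rot: [-3.137, -0.003, -0.22]
wrist_force: [0.5, -0.0, -0.7]
finger_gap: 74.8
finger_force: 0.0
```

Run:
```python
from vis import *
p={};D={}
for n in("side","top"): p[n],D[n]=manip.camera(n)
c=[cv2.resize(p[n][y:y+h,x:x+w,::-1],(400,300),interpolation=cv2.INTER_CUBIC) for n,x,y,w,h in(("side",250,130,120,90),("top",170,190,120,90),("side",250,300,160,120),("top",340,160,120,90))]
cv2.imwrite("pics/end.png",np.vstack([np.hstack(c[:2]),np.hstack(c[2:])]))
for n in p:
    i=I[n];R=cv2.Rodrigues(np.array(i["rvec"]))[0];t=np.array(i["tvec"]).ravel();d=D[n]
    v,u=np.mgrid[:480,:640];X=((np.linalg.inv(i["K"])@np.stack([u*d,v*d,d]).reshape(3,-1)).T-t)@R
    q=X[(np.hypot(X[:,0]-515.5,X[:,1]-270.9)<20)&(X[:,2]>10)&(X[:,2]<150)]
    if len(q)>20:
        co=np.linalg.lstsq(np.c_[q[:,:2]-[515.5,270.9],np.ones(len(q))],q[:,2],rcond=None)[0];print(n,len(q),"top z",np.median(q[:,2]),co)
```

```text
side 136 top z 79.75426196431069 [ 1.51052497e-03 -1.17250802e-02  7.96889503e+01]
top 193 top z 77.88503710270062 [ 7.56279844e-03 -8.19994770e-03  7.79514465e+01]
```

View pics/end.png

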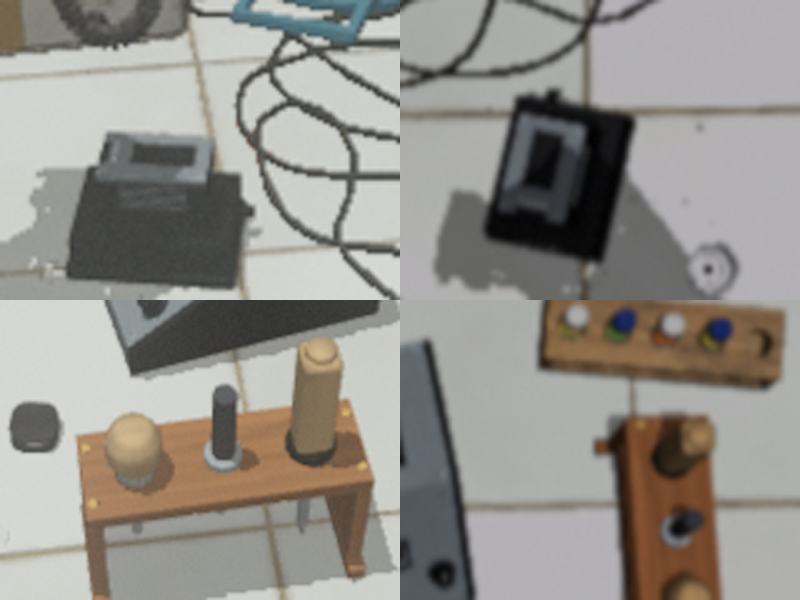

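The pack is upright and level in the well, centred at (155,160) in the side tile. Its top is at z≈78–79, matching 16+62. The driver stands seated in its hole at (315,400), and the bystanders haven't moved. Handing in.

```bash
python3 -c "
from cell import manip
print(manip.sign_off())"
```

```text
the job is handed in; nothing more can be done
None
```

The pack is released and fully down, upright, in the charger well; the driver is back in its rack hole, nothing else on the bench was moved, and the job was handed in at about 21 s on the clock.

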